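Slide the colour-vision test plate out and lay it in the viewing cradle

ROBOT

A 6-joint arm with a two-finger parallel gripper is mounted at the origin on the work surface. World frame = base frame: x ahead of the robot, y to its left, z up, the work surface at z = 0. Lengths are in m, angles in rad, forces in N, time in s.
With the tool pointing down it reaches from about 0.3 to 0.775 m from the base axis. Payload 14.6 kg.
Tool frame: the origin (TCP) lies at the very end of the fingers, on their centre line; the grasp point (between the pads) lies ctrl.tcp_to_grasp behind it (ctrl.tcp_to_grasp is the distance from the TCP to the grasp point, in m); x points along the fingers, y is the direction in which the jaws open and shut, and the axes are right-handed (so a half turn about x gives the same grasp; the last joint's range is limited). The gripper opens to 94 mm and grips with 3 to 60 N. Pads are 16 mm wide; open, the fingers measure 119 mm over their backs; the gripper's body (75 mm by 177 mm) begins 78 mm behind the grasp point.
Start: joints at [1.114, 0.3, 1.521, -0, 1.321, -0.067], TCP at [0.209, 0.509, 0.205] pointing down, gripper open.
Joint ranges: [-3.03, 3.03], [-0.79, 2.21], [0.23, 2.52], [-1.04, 4.18], [0, 3.07], [-2.55, 2.55]. Speed limits (rad/s): [2.22, 2.22, 2.57, 3.14, 3.14, 3.14].

INTERFACE

Orientations are given as [roll, pitch, yaw] about the fixed x, y, z axes, in that order (R = Rz(yaw) Ry(pitch) Rx(roll)).
In Python, from station import ctrl gives the robot as it stands.
- The arm moves only by the tool play_rows, never from a script. Its argument "increments" is a list that holds one entry, the list of rows, each a list of 5 numbers: the closure in counts, from 0 (fully open) to 255 (shut), then the shift along the tool's x, y, z in cm, then the turn about the tool's x in degrees. A call has 1 to 12 rows; each row shifts and turns the commanded pose from where the row before left it, along the tool's axes as they then stand; what a row does not reach is not made up. A row lasts 1/12 s, in which the tool goes at most 41.7 mm and 7.16 degrees, less where a joint would pass 70% of its speed; a pose out of reach is approached as far as the arm can. A call is refused whole if a number of a shift passes 4.17 or a number of a turn 7.16, either way. A call with a gripper value outside its range is refused whole. The fingers move at their own pace and stop on an object; "newtons" is the grip in N (left out, the last holds). Time passes only in rows, so rows that do not move let the fingers close. It gives the time, the measured TCP pose, the force and the opening at its end, in the units of the state.
- ctrl.get_obs(): the state, without advancing time (a new reading comes with each control period).
- ctrl.camera(name): name is "scene" or "top" or "wrist"; returns the picture (480x640x3 uint8, red, green, blue); there is no depth.
- ctrl.calibration(name): a dict with "fx", "fy", "cx", "cy" (pixels), "rvec" (rotation vector, rad) and "tvec" (3), from world to camera coordinates, as OpenCV has them; the wrist camera has in their place "T_tool_cam" (4x4, takes a point from camera to tool coordinates, whose origin is the TCP and whose axes are the tool frame's). Camera axes: x right, y down, z forward; pixel columns grow to the right and rows downward; lengths in m; the calibration is good to about 2 mm. A picture is of the moment at which its call begins: read the wrist's pose just before it. calibration takes no time and is no camera call.
- ctrl.hand_in(): hands the job in, once; it reports no verdict.
The state is a dict: "time_s": time; "qpos": joint angles; "joint_vel": joint speeds; "tau": joint torques, N m; "ee_pos": TCP position; "eef_rot": TCP orientation; "force": force on the tool from outside, world axes, zero at the start; "moment": the same for the moment, N m; "grip_width": finger opening in m.
Only numpy, scipy, OpenCV 4.12 (cv2) and the standard library are available. Lean on these libraries where they do the work, as an engineer would, in place of code of your own. Each camera call takes 0.05 s, during which the arm holds its last target.

TASK

Pressing only lightly on its printed face, slide the thin colour-vision test plate along its lane on the cream stand until its end sticks out past the open edge by about 40 mm, still lying flat. Then grip that end by its two long sides, lift the plate off and lay it, dots up, flat in the blue viewing cradle between its stops, without dropping it, and let go. Leave the bottle, the occluder, the loose lens ring and the carton where they are.

Things in the scene. Friction and masses are not known exactly. Their poses are not given: they have to be found in the camera images.
- plate_center (a point): centre of the loose white test plate, 120 x 60 x 4 mm (x, y, z), steel-backed, about 120 g, coloured dots on its top (+z) face. It lies in the stand's lane with too little room beside or behind it for a finger, so it is moved by dragging a closed fingertip pressed on its face with about 9 to 13 N. The face is spoilt if pressed against stand or cradle with over 22 N.
- stand: fixed cream stand, 160 x 200 x 70 mm (x, y, z), origin at the centre of its underside. On its top (70 mm up) a lane 72 mm wide runs along x in the middle, with rims 8 mm high at both sides and at the back (+x, inner face at x = 70 mm). The lane ends open at x = -80 mm in a free edge; the base below is set back 18 mm.
- lane_edge (a point): middle of the lane's free edge, on the lane floor, 70 mm above the desk; axes as the stand's: the plate slides towards -x past this point, and tips off when its centre reaches it
- cradle_seat (a point): middle of the fixed blue cradle's seat, on its surface, 55 mm above the desk. The plate lies here lengthwise along x, either way round. Seat bar 126 x 34 mm, free air beside it under the plate's sides; end stops 126 mm apart and, half-way along, side posts (16 mm long in x) 68 mm apart rise 10 mm above the seat. Black foot 150 x 100 x 10 mm.
- bottle: bystander: white bottle with blue cap, 42 mm across, 110 mm high, standing; origin at its underside
- occluder: bystander: black eye occluder paddle lying flat on the desk, 144 mm long along its x, disc 68 mm across at its -x end, 5 mm thick; origin in its length's middle region, 55 mm from the disc's centre
- lens: bystander: red trial-lens ring, 38 mm across, 6 mm high, lying on top of the stand beside the lane; origin at its underside
- carton: bystander: green carton 40 x 90 x 50 mm (x, y, z), origin at its underside
There are look-alikes about, which are no part of the job. Of the things shaped like the part that bears plate_center, the white one is meant. What is meant by the part that bears cradle_seat is not brown, and is the smaller of those in its own colour.

How it is judged:
By the outcome, as a careful person would: the job done as asked, in the order asked, and still so for the second after the job is handed in, with the robot touching nothing.
It also fails if it takes over 72 s, if anything falls off the work surface, if the arm or the gripper's body presses on something with over 40 N, if the wrist force passes 120 N, or if a joint passes its speed limit or range.

## Working session

There is one attempt and no reset: what is moved stays moved. The work goes in short steps, Python scripts to look and compute and a tool call to move; the robot and the scene stay as the last step left them, time stands still between calls to the robot, and variables do not carry over. Pictures are saved under pics/ and viewed, and the job is handed in when it is done.

Besides the shell and the picture viewer there is one more tool, called after "Request:" as a command line: name --argument value ..., lists and objects as JSON in quotes. play_rows: Moves the arm, as the interface text tells. Its arguments: {"type":"object","properties":{"increments":{"type":"array"},"newtons":{"type":"number"}},"required":["increments"]}

```bash
ls; mkdir -p pics; python3 - <<'E'
from station import ctrl
import cv2
o=ctrl.get_obs(); print({k:(v if not hasattr(v,'round') else v) for k,v in o.items()}); print(ctrl.tcp_to_grasp)
for n in("scene","top","wrist"):
    im=ctrl.camera(n); cv2.imwrite(f"pics/{n}0.png",im[:,:,::-1]); print(n,ctrl.calibration(n))
E
```

```text
pics
{'time_s': 0.0, 'qpos': array([ 1.11439194e+00,  3.00483507e-01,  1.52160913e+00, -3.66872206e-06,
        1.32070568e+00, -6.65924618e-02]), 'joint_vel': array([-0.00051748,  0.00107389, -0.00189194, -0.00129761,  0.00055646,
        0.00031378]), 'tau': array([ 7.18386782e-04, -5.31809235e+01, -3.52739024e+01,  7.09018763e-02,
        2.43633776e-02, -1.20955106e-04]), 'ee_pos': array([0.20888547, 0.5084904 , 0.20486767]), 'eef_rot': array([-1.63444145,  1.56959066, -2.02425247]), 'force': array([-0.02391436, -0.42580317, -0.09027483]), 'moment': array([-0.00649647, -0.03547749,  0.03834202]), 'grip_width': 0.09392904026870934}
0.0188
scene {'fx': 490.64734934290544, 'fy': 490.64734934290544, 'cx': 325.51931554978194, 'cy': 238.8709100881235, 'rvec': array([ 0.97166195,  2.64291161, -0.79299486]), 'tvec': array([ 0.42978721, -0.26159554,  1.46042735])}
top {'fx': 587.3960679212724, 'fy': 587.3960679212724, 'cx': 318.0228385022238, 'cy': 241.99129596165028, 'rvec': array([ 2.20101979, -2.14059423,  0.14286055]), 'tvec': array([-0.01954149,  0.59557635,  1.64065111])}
wrist {'fx': 387.585859689225, 'fy': 387.585859689225, 'cx': 321.08463206417275, 'cy': 245.70256228338596, 'T_tool_cam': array([[ 7.71033374e-04, -2.27190020e-01,  9.73850143e-01,
        -1.79925875e-01],
       [ 9.99999205e-01, -7.96200618e-04, -9.77482627e-04,
         3.77192669e-04],
       [ 9.97454383e-04,  9.73850122e-01,  2.27189225e-01,
        -6.50473786e-02],
       [ 0.00000000e+00,  0.00000000e+00,  0.00000000e+00,
         1.00000000e+00]])}
```

View pics/scene0.png

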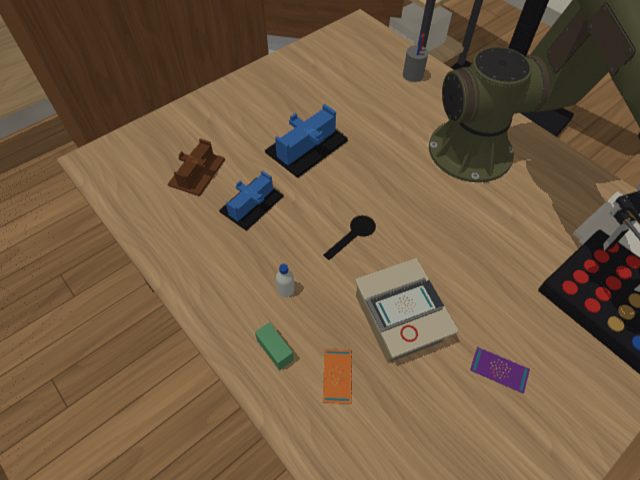

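View pics/top0.png

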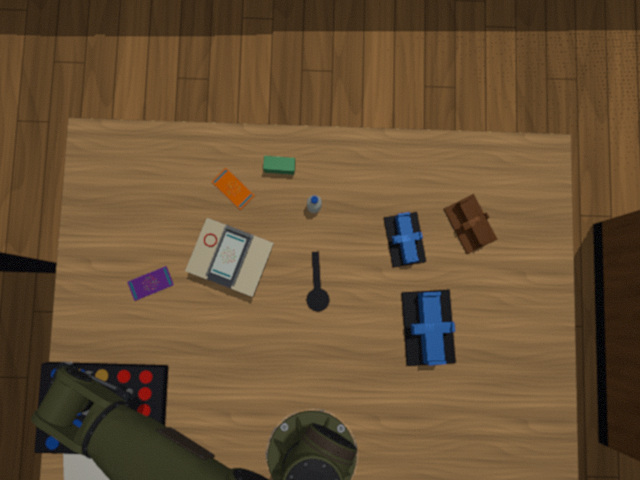

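View pics/wrist0.png

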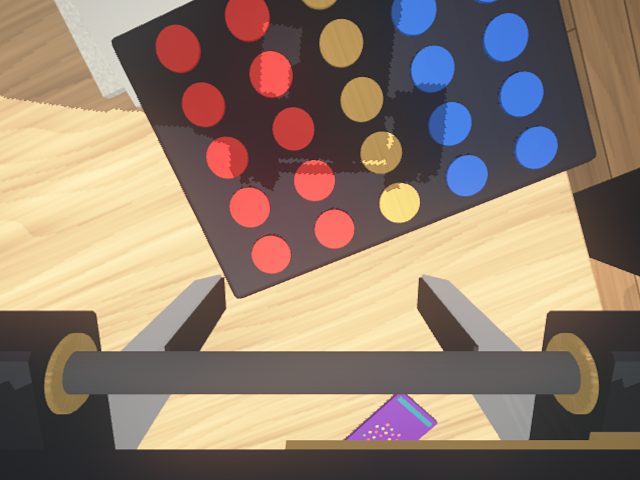

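The scene and top views show the stand (top ~(230,258)) with the white plate in its lane. The smaller blue cradle is at ~(405,238), and the brown and larger blue ones are decoys. I'll zoom in.

```bash
python3 - <<'E'
import cv2,numpy as np
a=cv2.imread("pics/top0.png")[205:310,175:285]; b=cv2.imread("pics/scene0.png")[245:370,340:470]
c=cv2.imread("pics/top0.png")[195:280,370:440]
f=lambda x:cv2.resize(x,(400,400),interpolation=cv2.INTER_CUBIC)
cv2.imwrite("pics/z1.png",np.hstack([f(a),f(b)]))
E
```

```text
(no output)
```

View pics/z1.png

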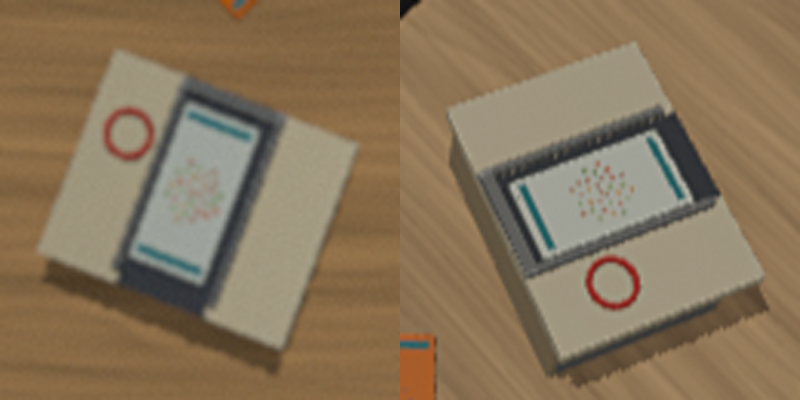

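```bash
cat > h.py <<'E'
import numpy as np,cv2
from station import ctrl
from scipy.spatial.transform import Rotation as Ro
def cam(n,obs=None):
    c=ctrl.calibration(n);K=np.array([[c['fx'],0,c['cx']],[0,c['fy'],c['cy']],[0,0,1.]])
    if n=="wrist":
        T=np.eye(4);T[:3,:3]=Ro.from_euler('xyz',obs['eef_rot']).as_matrix();T[:3,3]=obs['ee_pos']
        M=np.linalg.inv(T@c['T_tool_cam'])
        return K,M[:3,:3],M[:3,3]
    return K,cv2.Rodrigues(c['rvec'])[0],c['tvec']
def onz(px,z,C):
    K,R,t=C;px=np.atleast_2d(px).astype(float)
    d=(np.linalg.inv(K)@np.c_[px,np.ones(len(px))].T).T@R
    o=-R.T@t
    return o+d*((z-o[2])/d[:,2])[:,None]
def proj(P,C):
    K,R,t=C;p=(K@(R@np.atleast_2d(P).T+t[:,None])).T
    return p[:,:2]/p[:,2:]
def blobs(mask,amin=30):
    mask=mask.astype(np.uint8)
    cs,_=cv2.findContours(mask,cv2.RETR_EXTERNAL,cv2.CHAIN_APPROX_NONE)
    return [c for c in sorted(cs,key=cv2.contourArea,reverse=True) if cv2.contourArea(c)>amin]
E
python3 - <<'E'
from h import *
for n in("top","scene"):
    im=cv2.imread(f"pics/{n}0.png");C=cam(n);hsv=cv2.cvtColor(im,cv2.COLOR_BGR2HSV);H,S,V=[hsv[...,i].astype(int) for i in range(3)]
    print(n)
    roi=np.zeros(H.shape,bool)
    if n=="top": roi[205:310,175:285]=1
    else: roi[245:370,340:470]=1
    # white plate: low sat bright
    # teal bars
    m=roi&(H>80)&(H<100)&(S>80)
    for c in blobs(m,5):
        r=cv2.minAreaRect(c);print("teal",np.round(r[0],1),np.round(r[1],1),r[2],onz(r[0],.074,C).round(4))
    m=roi&((H<5)|(H>172))&(S>130)
    for c in blobs(m,15)[:1]:
        r=cv2.minAreaRect(c);print("lens",np.round(r[0],1),np.round(r[1],1),onz(r[0],.081,C).round(4))
    m=(H>100)&(H<115)&(S>150)&(V>60)
    for c in blobs(m,60):
        r=cv2.minAreaRect(c);print("blue",np.round(r[0],1),np.round(r[1],1),r[2],onz(r[0],.065,C).round(4),onz(cv2.boxPoints(r),.065,C).round(3).tolist())
    # cream/grey: stand hull
    print(im[230,200],im[260,228] ,im[285,215])
E
```

```text
top
teal [221.1 272.7] [17.1  1.2] 21.037511825561523 [[0.4984 0.2626 0.074 ]]
teal [234.5 237.5] [15.8  1.3] 21.801406860351562 [[0.5972 0.2299 0.074 ]]
blue [432.2 327.7] [72.6 42.2] 85.91438293457031 [[ 0.3632 -0.3241  0.065 ]] [[0.457, -0.258, 0.065], [0.468, -0.375, 0.065], [0.27, -0.39, 0.065], [0.259, -0.274, 0.065]]
blue [406.7 238.4] [49.5 28.4] 59.931419372558594 [[ 0.6098 -0.2512  0.065 ]] [[0.648, -0.181, 0.065], [0.691, -0.25, 0.065], [0.571, -0.321, 0.065], [0.53, -0.252, 0.065]]
blue [ 51. 443.] [12.7 11.3] 45.0 [[0.0317 0.696  0.065 ]] [[0.032, 0.719, 0.065], [0.054, 0.699, 0.065], [0.031, 0.673, 0.065], [0.01, 0.693, 0.065]]
[ 70 100 125] [132 144 157] [45 69 89]
scene
teal [384.  312.5] [21.5  1.3] 63.43495178222656 [[0.5955 0.2301 0.074 ]]
teal [425.7 297.2] [20.6  1.6] 60.2551155090332 [[0.4971 0.2639 0.074 ]]
lens [408.8 332.9] [16.5 15.2] [[0.5914 0.3004 0.081 ]]
blue [303.6 130.6] [38.3 72.4] 55.784297943115234 [[ 0.3684 -0.3289  0.065 ]] [[0.469, -0.389, 0.065], [0.225, -0.412, 0.065], [0.266, -0.268, 0.065], [0.496, -0.255, 0.065]]
blue [247.5 193.6] [29.7 55.8] 51.34019088745117 [[ 0.6259 -0.2432  0.065 ]] [[0.698, -0.279, 0.065], [0.541, -0.304, 0.065], [0.552, -0.207, 0.065], [0.704, -0.188, 0.065]]
blue [635.5 342.5] [15.  7.] 90.0 [[0.2249 0.631  0.065 ]] [[0.215, 0.617, 0.065], [0.203, 0.627, 0.065], [0.235, 0.645, 0.065], [0.246, 0.635, 0.065]]
[ 90 124 151] [ 90 124 152] [ 83 116 142]
```

```bash
cat >> h.py <<'E'
def go(p,yawdeg=None,N=None):
    """print total tool-frame shift (cm) to reach p, and turn (deg) to have tool y along yawdeg (mod 180)"""
    o=ctrl.get_obs();R=Ro.from_euler('xyz',o['eef_rot']).as_matrix()
    d=R.T@(np.array(p)-o['ee_pos'])*100
    yd=np.degrees(np.arctan2(R[1,1],R[0,1]))
    s="pos %s tooly %.2f tilt %s F %s w %.4f t %.2f"%(o['ee_pos'].round(4),yd,R[:2,0].round(4),o['force'].round(1),o['grip_width'],o['time_s'])
    print(s);print("shift cm (current axes)",d.round(2))
    if yawdeg is not None:
        # turn about tool x(down) positive -> yaw decreases
        t=-((yawdeg-yd+90)%180-90); print("turn deg",round(t,2))
        a=np.radians(t);c,s=np.cos(a),np.sin(a)
        Rx=np.array([[1,0,0],[0,c,-s],[0,s,c]]);print("shift after turn",(Rx.T@d).round(2))
E
python3 - <<'E'
from h import *
print(Ro.from_euler('xyz',ctrl.get_obs()['eef_rot']).as_matrix().round(3))
go([.5,.262,.22],71.3)
E
```

```text
[[-0.     0.38   0.925]
 [-0.001  0.925 -0.38 ]
 [-1.    -0.001 -0.   ]]
pos [0.2089 0.5086 0.205 ] tooly 67.67 tilt [-0.0004 -0.0008] F [-0.5 -0.3  0.2] w 0.0941 t 0.15
shift cm (current axes) [ -1.49 -11.75  36.29]
turn deg -3.63
shift after turn [ -1.49 -14.02  35.48]
```

```bash
python3 - <<'E'
from h import *
go([.60,.228,.22],71.3)
E
```

```text
pos [0.2089 0.5086 0.205 ] tooly 67.67 tilt [-0.0004 -0.0008] F [-0.5 -0.3  0.2] w 0.0941 t 0.15
shift cm (current axes) [ -1.49 -11.09  46.84]
turn deg -3.63
shift after turn [ -1.49 -14.04  46.04]
```

Request:
play_rows --increments '[[[0,-1.5,0,0,-3.6],[0,0,-1.2,3.9,0],[0,0,-1.2,3.9,0],[0,0,-1.2,3.9,0],[0,0,-1.2,3.9,0],[0,0,-1.2,3.9,0],[0,0,-1.2,3.9,0],[0,0,-1.2,3.9,0],[0,0,-1.2,3.9,0],[0,0,-1.2,3.9,0],[0,0,-1.2,3.9,0],[0,0,-1.2,3.9,0]]]'

```text
time_s: 1.15
ee_pos: [0.5742, 0.2443, 0.2203]
eef_rot: [-2.49, 1.57, -2.817]
force: [1.1, 1.2, -0.8]
grip_width: 0.0938
```

Request:
play_rows --increments '[[[0,0,-0.8,3.1,0],[0,0,0,0,0],[0,0,0,0,0],[0,0,0,0,0]]]'

```text
time_s: 1.48
ee_pos: [0.5991, 0.2288, 0.22]
eef_rot: [-2.72, 1.57, -3.046]
force: [0.0, 0.3, -0.1]
grip_width: 0.0938
```

```bash
python3 - <<'E'
from h import *
go([.60,.228,.22],71.3)
o=ctrl.get_obs(); np.save("o1.npy",o,allow_pickle=True)
cv2.imwrite("pics/w1.png",ctrl.camera("wrist")[:,:,::-1])
E
```

```text
pos [0.5991 0.2288 0.22  ] tooly 71.27 tilt [-0.0009 -0.0001] F [ 0.   0.3 -0.1] w 0.0938 t 1.48
shift cm (current axes) [ 0.   -0.04  0.11]
turn deg -0.03
shift after turn [ 0.   -0.04  0.11]
```

View pics/w1.png

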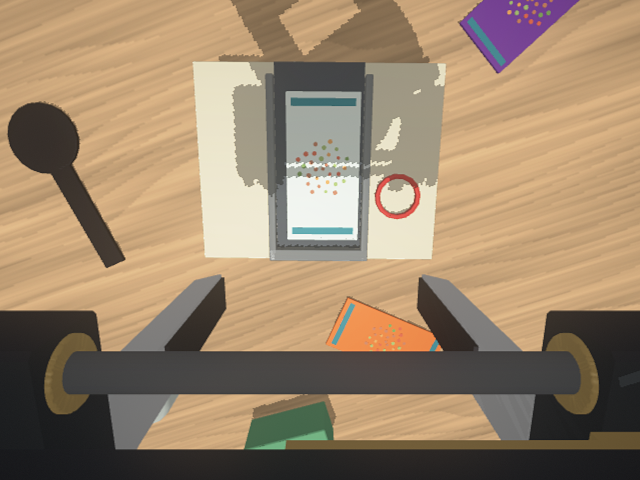

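The wrist view shows the stand with its open edge along row ~63. The plate has corners near (286,92), (361,92), (357,240) and (287,239), and the lens ring is at (397,196), clear of the lane. Next I'll measure these.

```bash
python3 - <<'E'
from h import *
o=np.load("o1.npy",allow_pickle=True).item();C=cam("wrist",o)
im=cv2.imread("pics/w1.png");hsv=cv2.cvtColor(im,cv2.COLOR_BGR2HSV);H,S,V=[hsv[...,i].astype(int) for i in range(3)]
roi=np.zeros(H.shape,bool);roi[55:265,268:372]=1
T=[]
for c in blobs(roi&(H>80)&(H<100)&(S>80),50):
    r=cv2.minAreaRect(c);p=onz(r[0],.074,C)[0];T.append(p);print("teal",np.round(r[0],1),np.round(r[1],1),p.round(4))
T=np.array(T);print("mid",T.mean(0).round(4),np.degrees(np.arctan2(*(T[0]-T[1])[1::-1])))
P=onz([[286,92],[361,92],[357,240],[287,239]],.074,C);print("plate",P.round(4).tolist(),np.linalg.norm(P-np.roll(P,-1,0),axis=1).round(4),P.mean(0).round(4))
Q=onz([[193,62],[446,65],[433,259],[206,257]],.07,C);print("stand",Q.round(4).tolist(),np.linalg.norm(Q-np.roll(Q,-1,0),axis=1).round(4),Q.mean(0).round(4))
m=(Q[0]+Q[1])/2;print("edge mid",m.round(4), "yaw",np.degrees(np.arctan2(*((Q[2]+Q[3])/2-m)[1::-1])), np.degrees(np.arctan2(*(Q[1]-Q[0])[1::-1]))-90)
print(V[55:100,320].tolist(),V[150,262:300].tolist(),V[150,350:378].tolist())
E
python3 -c "
import cv2
a=cv2.imread('pics/w1.png')[50:265,185:455];cv2.imwrite('pics/w1z.png',cv2.resize(a,None,fx=2.7,fy=2.7,interpolation=0))"
```

```text
teal [323.  101.5] [ 7. 64.] [0.4985 0.2646 0.074 ]
teal [322.5 230.5] [ 5. 59.] [0.5972 0.2307 0.074 ]
mid [0.5478 0.2476 0.074 ] 161.04313598798325
plate [[0.4824, 0.2392, 0.074], [0.5015, 0.2953, 0.074], [0.6146, 0.2561, 0.074], [0.5944, 0.1994, 0.074]] [0.0593 0.1197 0.0602 0.1189] [0.5482 0.2475 0.074 ]
stand [[0.4372, 0.1772, 0.07], [0.5035, 0.3653, 0.07], [0.6534, 0.3144, 0.07], [0.5874, 0.1257, 0.07]] [0.1994 0.1583 0.1999 0.1588] [0.5454 0.2457 0.07  ]
edge mid [0.4704 0.2713 0.07  ] yaw -18.846413767645426 -19.42894932426971
[141, 144, 145, 146, 143, 143, 127, 79, 69, 69, 70, 70, 70, 70, 70, 69, 70, 70, 70, 71, 70, 71, 71, 71, 70, 71, 71, 70, 71, 71, 72, 71, 72, 72, 71, 66, 128, 166, 168, 167, 167, 169, 157, 117, 109] [162, 163, 163, 164, 145, 104, 102, 102, 102, 104, 105, 100, 92, 85, 77, 77, 77, 77, 77, 77, 77, 77, 75, 78, 131, 174, 171, 170, 171, 170, 170, 170, 170, 171, 170, 170, 170, 170] [169, 169, 169, 169, 169, 169, 169, 170, 172, 144, 77, 73, 90, 103, 99, 103, 103, 101, 101, 98, 115, 150, 163, 161, 159, 168, 182, 181]
```

View pics/w1z.png

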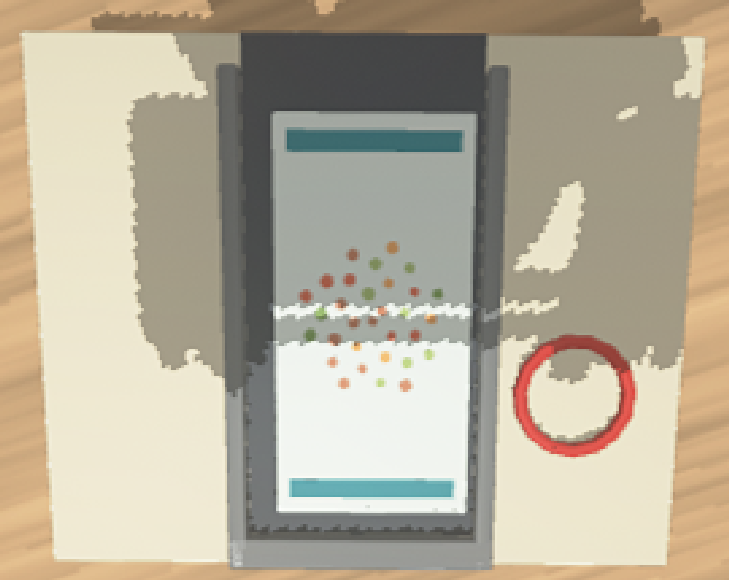

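```bash
python3 - <<'E'
from h import *
go([.5669,.2410,.084],71.0)
E
```

```text
pos [0.5989 0.2292 0.2204] tooly 71.32 tilt [-0.0004  0.0001] F [ 0.2 -0.  -0.5] w 0.0939 t 1.53
shift cm (current axes) [13.64  0.09 -3.41]
turn deg 0.32
shift after turn [13.64  0.08 -3.41]
```

Request:
play_rows --increments '[[[255,0,0.1,-1.7,0.3],[255,0,0,-1.7,0],[255,2,0,0,0],[255,2,0,0,0],[255,2,0,0,0],[255,2,0,0,0],[255,2,0,0,0],[255,1.5,0,0,0],[255,0.8,0,0,0],[255,0.4,0,0,0],[255,0,0,0,0],[255,0,0,0,0]]]' --newtons 20

```text
time_s: 2.53
ee_pos: [0.5679, 0.2408, 0.0945]
eef_rot: [0.678, 1.57, 0.347]
force: [0.3, -0.4, -0.1]
grip_width: 0.0178
```

Request:
play_rows --increments '[[[255,0,0,0,0],[255,0,0,0,0]]]'

```text
time_s: 2.7
ee_pos: [0.5681, 0.2406, 0.0944]
eef_rot: [0.676, 1.569, 0.344]
force: [0.8, -0.5, 0.1]
grip_width: 0.0038
```

```bash
python3 - <<'E'
from h import *
go([.5669,.2410,.0745],71.0)
cv2.imwrite("pics/w2.png",ctrl.camera("wrist")[:,:,::-1])
E
```

```text
pos [0.5681 0.2406 0.0944] tooly 70.97 tilt [0.0013 0.0005] F [ 0.8 -0.5  0.1] w 0.0038 t 2.70
shift cm (current axes) [ 1.99  0.   -0.13]
turn deg -0.03
shift after turn [ 1.99  0.   -0.13]
```

View pics/w2.png

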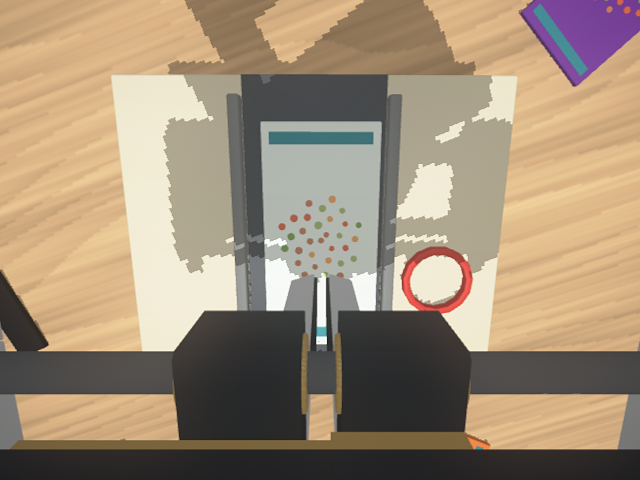

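The closed fingertip is about 2 cm above the plate, behind the dots. I'll come down gently.

Request:
play_rows --increments '[[[255,0.8,0,-0.1,0],[255,0.6,0,0,0],[255,0.2,0,0,0],[255,0.1,0,0,0],[255,0,0,0,0]]]'

```text
time_s: 3.17
ee_pos: [0.5667, 0.2406, 0.076]
eef_rot: [-2.452, 1.57, -2.784]
force: [0.3, 0.2, 0.6]
grip_width: 0.0004
```

Request:
play_rows --increments '[[[255,0.1,0,0,0],[255,0,0,0,0]]]'

```text
time_s: 3.33
ee_pos: [0.5669, 0.2407, 0.0754]
eef_rot: [0.687, 1.571, 0.354]
force: [1.6, 0.4, 0.3]
grip_width: 0.0003
```

Request:
play_rows --increments '[[[255,0.08,0,0,0],[255,0,0,0,0]]]'

```text
time_s: 3.5
ee_pos: [0.5669, 0.2407, 0.0746]
eef_rot: [0.384, 1.571, 0.051]
force: [-0.4, 0.1, -0.1]
grip_width: 0.0005
```

Request:
play_rows --increments '[[[255,0.05,0,0,0],[255,0,0,0,0]]]'

```text
time_s: 3.67
ee_pos: [0.5669, 0.2407, 0.0743]
eef_rot: [0.768, 1.571, 0.436]
force: [0.2, 0.2, 2.1]
grip_width: 0.0011
```

Request:
play_rows --increments '[[[255,0.05,0,0,0],[255,0,0,0,0]]]'

```text
time_s: 3.83
ee_pos: [0.567, 0.2407, 0.0743]
eef_rot: [0.592, 1.57, 0.26]
force: [-1.8, -1.7, 7.3]
grip_width: 0.0004
```

Request:
play_rows --increments '[[[255,0.03,0,0,0],[255,0,0,0,0]]]'

```text
time_s: 4.0
ee_pos: [0.567, 0.2407, 0.0743]
eef_rot: [0.576, 1.57, 0.244]
force: [-3.6, -1.9, 8.2]
grip_width: 0.0005
```

Request:
play_rows --increments '[[[255,0.02,0,0,0],[255,0,0,-0.1,0],[255,0,0,-0.2,0],[255,0,0,-0.2,0]]]'

```text
time_s: 4.33
ee_pos: [0.5633, 0.2423, 0.0743]
eef_rot: [0.505, 1.567, 0.173]
force: [3.3, -1.7, 6.2]
grip_width: 0.0004
```

Request:
play_rows --increments '[[[255,0,0,-0.2,0],[255,0,0,-0.2,0]]]'

```text
time_s: 4.5
ee_pos: [0.5595, 0.2436, 0.0743]
eef_rot: [0.513, 1.567, 0.18]
force: [3.8, -1.4, 5.7]
grip_width: 0.0007
```

Request:
play_rows --increments '[[[255,0.03,0,-0.1,0],[255,0.02,0,-0.2,0],[255,0,0,-0.2,0]]]'

```text
time_s: 4.75
ee_pos: [0.5553, 0.2453, 0.0743]
eef_rot: [0.521, 1.566, 0.188]
force: [5.7, -1.7, 7.8]
grip_width: 0.0005
```

```bash
cat >> h.py <<'E'
E0=np.array([.4704,.2713]);u=np.array([np.cos(np.radians(-19.05)),np.sin(np.radians(-19.05))]);nn=np.array([-u[1],u[0]])
def teal(name):
    o=ctrl.get_obs();C=cam("wrist",o);b=ctrl.camera("wrist")[:,:,::-1];cv2.imwrite(f"pics/{name}.png",b)
    hsv=cv2.cvtColor(b,cv2.COLOR_BGR2HSV);H,S,V=[hsv[...,i].astype(int) for i in range(3)]
    m=(H>80)&(H<100)&(S>80);m[345:]=0
    for c in blobs(m,100)[:2]:
        r=cv2.minAreaRect(c);p=onz(r[0],.074,C)[0]
        bx=cv2.boxPoints(r);q=onz(bx,.074,C)[:,:2];e=np.roll(q,-1,0)-q;L=np.linalg.norm(e,axis=1);k=e[L.argmax()]
        d=p[:2]-E0;print("teal px",np.round(r[0]),p.round(4),"along from edge mm %.1f lat %.1f"%(1e3*d@u,1e3*d@nn),"long dir",np.degrees(np.arctan2(k[1],k[0])).round(1)%180,"len",L.max().round(4))
E
python3 - <<'E'
from h import *
go([.5669,.2410,.0745],71.0)
teal("w3")
E
```

```text
pos [0.5553 0.2453 0.0743] tooly 70.95 tilt [0.0047 0.0009] F [ 5.7 -1.7  7.8] w 0.0005 t 4.75
shift cm (current axes) [-0.02 -0.03  1.24]
turn deg -0.05
shift after turn [-0.02 -0.03  1.24]
teal px [320. 138.] [0.4869 0.2689 0.074 ] along from edge mm 16.4 lat 3.1 long dir 70.9 len 0.0517
teal px [576.  54.] [0.4899 0.3835 0.074 ] along from edge mm -18.2 lat 112.4 long dir 24.099999999999994 len 0.0373
```

The plate follows the finger: it has moved 12.3 mm with no slip. About 48 mm remain.

Request:
play_rows --increments '[[[255,0.03,0,-0.2,0],[255,0,0,-0.3,0],[255,0,0,-0.3,0]]]'

```text
time_s: 5.05
ee_pos: [0.548, 0.248, 0.0743]
eef_rot: [0.537, 1.565, 0.205]
force: [5.8, -1.6, 10.7]
grip_width: 0.0003
```

Request:
play_rows --increments '[[[255,0,0,-0.3,0],[255,0,0,-0.3,0],[255,0,0,-0.3,0],[255,0,0,-0.3,0]]]'

```text
time_s: 5.38
ee_pos: [0.5366, 0.252, 0.0743]
eef_rot: [0.553, 1.565, 0.221]
force: [5.8, -2.0, 9.9]
grip_width: 0.0006
```

Request:
play_rows --increments '[[[255,0.01,0,-0.3,0],[255,0,0,-0.3,0],[255,0,0,-0.3,0]]]'

```text
time_s: 5.63
ee_pos: [0.5282, 0.2549, 0.0742]
eef_rot: [0.565, 1.565, 0.232]
force: [6.0, -2.2, 11.1]
grip_width: 0.0003
```

Request:
play_rows --increments '[[[255,0,0,-0.3,0],[255,0,0,-0.3,0],[255,0,0,-0.3,0]]]'

```text
time_s: 5.88
ee_pos: [0.5197, 0.2579, 0.0742]
eef_rot: [0.571, 1.565, 0.238]
force: [6.0, -2.0, 10.4]
grip_width: 0.0001
```

```bash
python3 - <<'E'
from h import *
go([.5669,.2410,.0745],71.0)
teal("w4")
E
```

```text
pos [0.5197 0.2579 0.0742] tooly 70.96 tilt [0.0057 0.0014] F [ 6.  -2.  10.4] w 0.0001 t 5.88
shift cm (current axes) [-0.   -0.05  5.01]
turn deg -0.04
shift after turn [-0.   -0.06  5.01]
teal px [322. 138.] [0.4514 0.2819 0.074 ] along from edge mm -21.4 lat 3.8 long dir 70.9 len 0.0517
teal px [566. 121.] [0.4799 0.3869 0.074 ] along from edge mm -28.8 lat 112.4 long dir 24.099999999999994 len 0.0373
```

View pics/w4.png

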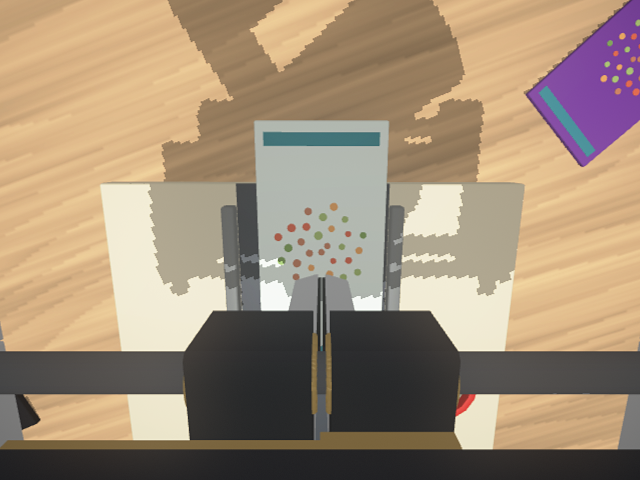

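The end now sticks out about 29 mm (free edge at row ~183, plate end at row ~121). It needs about 10.6 mm more.

Request:
play_rows --increments '[[[255,0,-0.02,-0.3,0],[255,0,-0.02,-0.3,0],[255,0,-0.02,-0.3,0],[255,0,0,-0.16,0],[255,0,0,0,0]]]'

```text
time_s: 6.35
ee_pos: [0.5092, 0.2609, 0.0742]
eef_rot: [0.602, 1.565, 0.27]
force: [2.9, -0.5, 13.1]
grip_width: 0.0005
```

```bash
python3 - <<'E'
from h import *
go([.5669,.2410,.0745],71.0)
teal("w5")
E
```

```text
pos [0.5092 0.2609 0.0742] tooly 70.97 tilt [0.0053 0.0015] F [ 2.9 -0.5 13.1] w 0.0005 t 6.35
shift cm (current axes) [ 0.  -0.   6.1]
turn deg -0.03
shift after turn [ 0.  -0.   6.1]
teal px [322. 138.] [0.441  0.2849 0.074 ] along from edge mm -32.2 lat 3.2 long dir 70.9 len 0.0517
teal px [565. 140.] [0.4771 0.3878 0.074 ] along from edge mm -31.7 lat 112.3 long dir 24.0 len 0.0372
```

Request:
play_rows --increments '[[[255,-0.1,0,0,0],[255,-0.4,0,0,0],[255,-1.5,0,0,0],[0,-3,0,0,0],[0,-3,0,0,0],[0,-2,0,0,0],[0,0,0,0,0],[0,0,0,0,0],[0,0,0,0,0]]]'

```text
time_s: 7.15
ee_pos: [0.507, 0.2603, 0.1712]
eef_rot: [-2.404, 1.569, -2.736]
force: [-0.9, -0.5, -0.1]
grip_width: 0.0369
```

```bash
python3 - <<'E'
from h import *
go([.4553,.2798,.053],71.0)
teal("w6")
E
```

```text
pos [0.507  0.2603 0.1712] tooly 70.97 tilt [-0.0015 -0.0007] F [-0.9 -0.5 -0.1] w 0.0369 t 7.15
shift cm (current axes) [11.83  0.17 -5.51]
turn deg -0.03
shift after turn [11.83  0.17 -5.51]
teal px [323. 148.] [0.4409 0.2846 0.074 ] along from edge mm -32.2 lat 2.9 long dir 70.9 len 0.0514
teal px [322. 290.] [0.5393 0.2503 0.074 ] along from edge mm 72.0 lat 2.6 long dir 71.0 len 0.0506
```

View pics/w6.png

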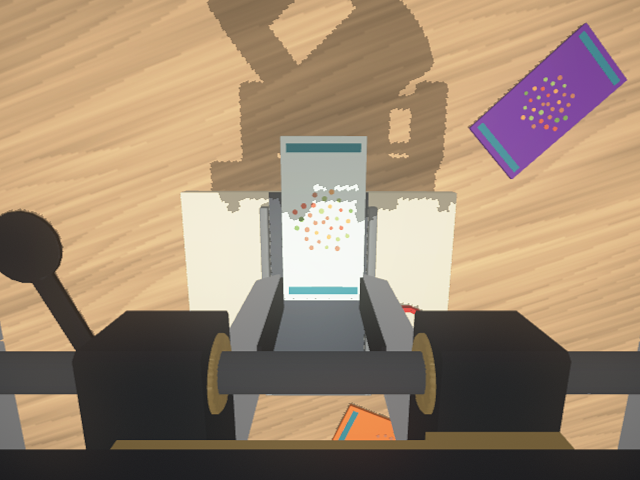

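Plate lies flat, with its end 40.2 mm past the edge (bars at (323,148) and (322,290)). Next I move over the overhang with the jaws open and descend.

Request:
play_rows --increments '[[[0,0,0.1,-2.8,0],[0,0,0,-2.7,0],[0,2,0,0,0],[0,2,0,0,0],[0,2,0,0,0],[0,1,0,0,0],[0,0,0,0,0],[0,0,0,0,0],[0,0,0,0,0]]]'

```text
time_s: 7.95
ee_pos: [0.4563, 0.2796, 0.1031]
eef_rot: [0.821, 1.57, 0.488]
force: [0.3, 0.1, -0.1]
grip_width: 0.0941
```

```bash
python3 - <<'E'
from h import *
go([.4552,.2794,.053],71.0)
teal("w7")
E
```

```text
pos [0.4563 0.2796 0.1031] tooly 70.96 tilt [0.0009 0.0005] F [ 0.3  0.1 -0.1] w 0.0941 t 7.95
shift cm (current axes) [ 5.01 -0.06 -0.1 ]
turn deg -0.04
shift after turn [ 5.01 -0.06 -0.1 ]
teal px [320. 246.] [0.4413 0.2846 0.074 ] along from edge mm -31.9 lat 3.1 long dir 70.9 len 0.0517
teal px [529. 222.] [0.4654 0.3968 0.074 ] along from edge mm -45.7 lat 117.0 long dir 24.19999999999999 len 0.0387
```

View pics/w7.png

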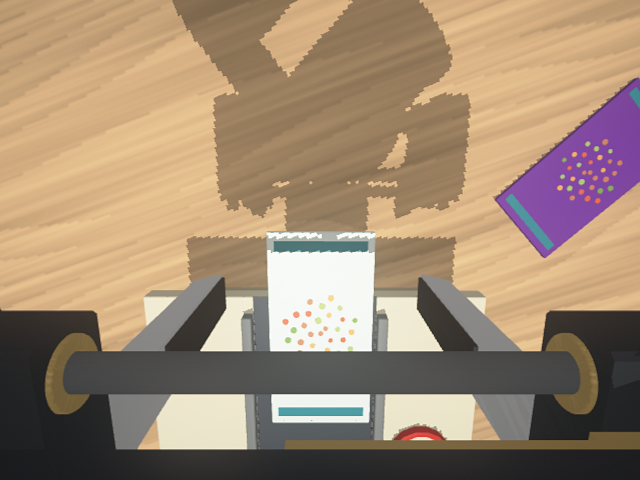

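Request:
play_rows --increments '[[[0,1.5,0,-0.15,0],[0,1.5,0,0,0],[0,1.2,0,0,0],[0,0.8,0,0,0],[0,0,0,0,0],[0,0,0,0,0]]]'

```text
time_s: 8.5
ee_pos: [0.4546, 0.2799, 0.0525]
eef_rot: [-1.676, 1.571, -2.008]
force: [-0.3, -0.1, 0.6]
grip_width: 0.0939
```

Request:
play_rows --increments '[[[60,0,0,0,0],[75,0,0,0,0],[85,0,0,0,0],[95,0,0,0,0],[105,0,0,0,0],[120,0,0,0,0],[140,0,0,0,0],[160,0,0,0,0]]]' --newtons 10

```text
time_s: 9.17
ee_pos: [0.4545, 0.2799, 0.0524]
eef_rot: [0.802, 1.571, 0.47]
force: [-0.2, -0.9, 1.6]
grip_width: 0.06
```

Gripped at 60.0 mm opening, the plate's width. Now I tighten and lift.

Request:
play_rows --increments '[[[255,0,0,0,0],[255,0,0,0,0],[255,-0.3,0,0,0],[255,-0.5,0,0,0],[255,-1,0,0,0],[255,-1,0,0,0],[255,0,0,0,0]]]' --newtons 45

```text
time_s: 9.75
ee_pos: [0.4554, 0.2804, 0.0828]
eef_rot: [0.81, 1.567, 0.478]
force: [0.5, -0.3, -1.3]
grip_width: 0.0593
```

```bash
python3 - <<'E'
from h import *
go([.4553,.2798,.053],71.0)
teal("w8")
b=ctrl.camera("scene")[:,:,::-1]; cv2.imwrite("pics/s8.png",b)
E
```

```text
pos [0.4554 0.2804 0.0828] tooly 70.97 tilt [0.0031 0.0016] F [ 0.5 -0.3 -1.3] w 0.0593 t 9.75
shift cm (current axes) [ 2.98 -0.07  0.  ]
turn deg -0.03
shift after turn [ 2.98 -0.07  0.  ]
teal px [322. 278.] [0.4517 0.2821 0.074 ] along from edge mm -21.2 lat 4.1 long dir 70.9 len 0.0619
teal px [543. 228.] [0.4632 0.3944 0.074 ] along from edge mm -47.0 lat 114.0 long dir 24.099999999999994 len 0.0378
```

View pics/w8.png

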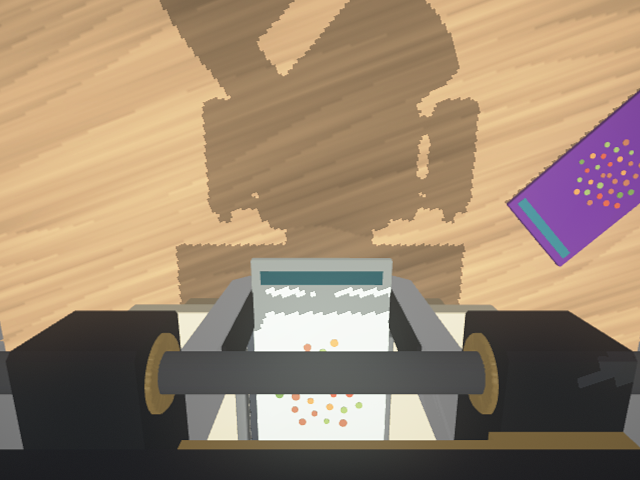

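View pics/s8.png

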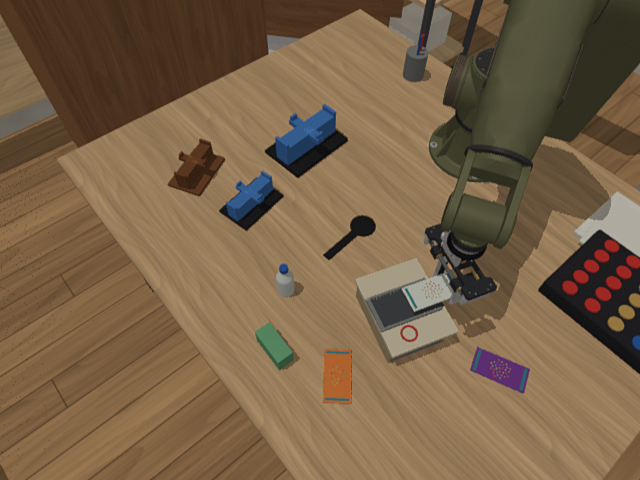

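Plate is lifted level in the gripper. I'll raise it, turn and carry it to a viewing pose past the cradle.

Request:
play_rows --increments '[[[255,-1,0,0,0],[255,-2,0,0,0],[255,-2.5,0,0,0],[255,-2.5,0,0,-3],[255,-2,0,0,-4],[255,-1.5,0,0,-4],[255,0,0,0,-4],[255,0,0,0,-4],[255,0,0,0,-4],[255,0,0,0,-3],[255,0,0,0,0],[255,0,0,0,0]]]'

```text
time_s: 10.85
ee_pos: [0.4543, 0.2799, 0.1955]
eef_rot: [-2.691, 1.571, -2.571]
force: [-0.1, 0.4, -0.5]
grip_width: 0.0586
```

```bash
python3 - <<'E'
from h import *
go([.676,-.24,.21],97.5)
E
```

```text
pos [0.4543 0.2799 0.1955] tooly 96.86 tilt [-0.0001 -0.0001] F [-0.1  0.4 -0.5] w 0.0586 t 10.85
shift cm (current axes) [ -1.45 -54.26  15.8 ]
turn deg -0.64
shift after turn [ -1.45 -54.43  15.19]
```

Request:
play_rows --increments '[[[255,-0.5,-1,0.2,0],[255,-0.5,-2,0.6,0],[255,-0.5,-3,0.9,0],[255,0,-3.5,1,0],[255,0,-3.5,1,0],[255,0,-3.5,1,0],[255,0,-3.5,1,0],[255,0,-3.5,1,0],[255,0,-3.5,1,0],[255,0,-3.5,1,0],[255,0,-3.5,1,0],[255,0,-3.5,1,0]]]'

```text
time_s: 11.85
ee_pos: [0.6063, -0.082, 0.2108]
eef_rot: [-0.865, 1.571, -0.745]
force: [-0.1, 0.9, -0.8]
grip_width: 0.0592
```

Request:
play_rows --increments '[[[255,0,-3.5,1,0],[255,0,-3.5,1,0],[255,0,-3.5,1,-0.6],[255,0,-3,1,0],[255,0,-2,0.6,0],[255,0,-1,0.5,0],[255,0,0,0,0],[255,0,0,0,0],[255,0,0,0,0]]]'

```text
time_s: 12.6
ee_pos: [0.677, -0.2361, 0.2105]
eef_rot: [2.298, 1.571, 2.43]
force: [-0.0, -0.3, -1.5]
grip_width: 0.0587
```

```bash
python3 - <<'E'
from h import *
go([.676,-.24,.21],97.5)
np.save("o9.npy",ctrl.get_obs(),allow_pickle=True)
cv2.imwrite("pics/w9.png",ctrl.camera("wrist")[:,:,::-1])
cv2.imwrite("pics/s9.png",ctrl.camera("scene")[:,:,::-1])
E
```

```text
pos [ 0.677  -0.2361  0.2105] tooly 97.56 tilt [-0.0001  0.0001] F [-0.  -0.3 -1.5] w 0.0587 t 12.60
shift cm (current axes) [ 0.05 -0.37 -0.15]
turn deg 0.06
shift after turn [ 0.05 -0.37 -0.15]
```

View pics/w9.png

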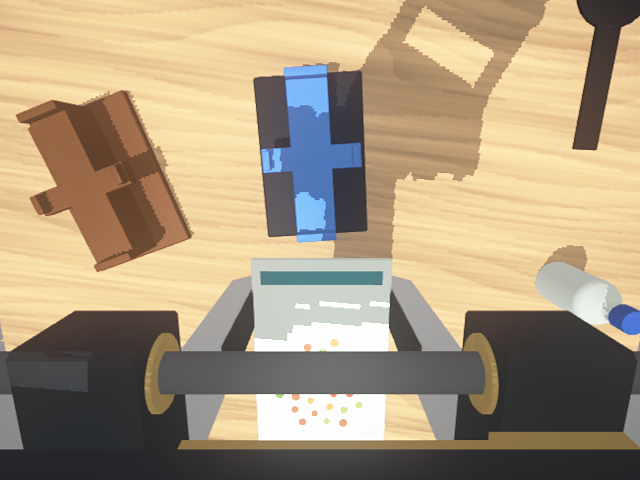

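View pics/s9.png

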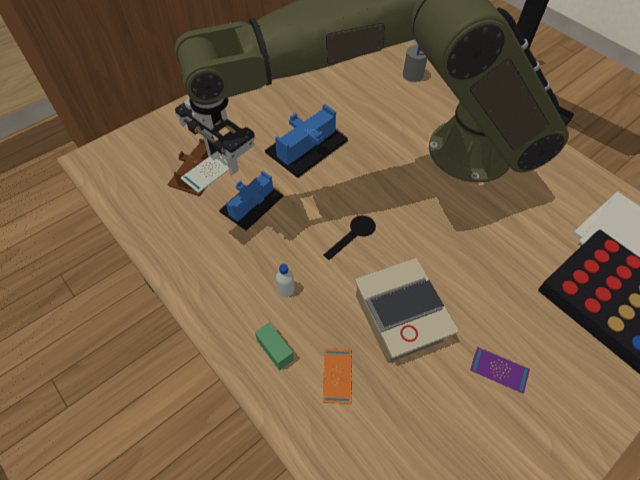

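The wrist view shows the cradle at (312,155) with its foot, end stops and posts all visible. The plate is level in the jaws, its bar at (322,278). I'll zoom in on the cradle to measure it.

```bash
python3 - <<'E'
from h import *
im=cv2.imread("pics/w9.png");cv2.imwrite("pics/w9z.png",cv2.resize(im[55:250,240:385],None,fx=3,fy=3,interpolation=cv2.INTER_NEAREST))
o=np.load("o9.npy",allow_pickle=True).item();C=cam("wrist",o)
hsv=cv2.cvtColor(im,cv2.COLOR_BGR2HSV);H,S,V=[hsv[...,i].astype(int) for i in range(3)]
m=np.zeros(H.shape,bool);m[55:250,240:375]=1
m1=m&(H>100)&(H<118)&(S>120)&(V>60)
c=blobs(m1)[0];r=cv2.minAreaRect(c);print(r)
ym,xm=np.where(m1);print("cols",xm.min(),xm.max(),"rows",ym.min(),ym.max())
for y in range(60,246,6):
    xs=np.where(m1[y])[0]; print(y,xs.min() if len(xs) else None,xs.max() if len(xs) else None,end=' | ')
m2=m&(V<75)
c=blobs(m2|m1)[0];r=cv2.minAreaRect(c);print("foot",r)
F=onz([[254,78],[361,70],[367,230],[269,237]],.01,C);print(F.round(4).tolist(),np.linalg.norm(F-np.roll(F,-1,0),axis=1),F.mean(0))
E
```

```text
((310.6775817871094, 153.0189666748047), (174.9916229248047, 99.65127563476562), 86.633544921875)
cols 261 361 rows 65 241
60 None None | 66 303 326 | 72 284 326 | 78 286 326 | 84 285 327 | 90 286 327 | 96 286 327 | 102 287 328 | 108 288 328 | 114 289 328 | 120 289 329 | 126 290 329 | 132 290 330 | 138 290 330 | 144 291 360 | 150 261 360 | 156 261 360 | 162 262 361 | 168 263 336 | 174 293 332 | 180 294 332 | 186 294 332 | 192 295 333 | 198 294 333 | 204 295 333 | 210 295 334 | 216 296 334 | 222 296 334 | 228 297 335 | 234 298 334 | 240 298 322 | foot ((312.19488525390625, 152.95733642578125), (175.45956420898438, 102.6131591796875), 87.95458984375)
[[0.5522, -0.3147, 0.01], [0.5327, -0.2186, 0.01], [0.6785, -0.1899, 0.01], [0.6984, -0.2861, 0.01]] [0.09804607 0.14864266 0.09831659 0.14898698] [ 0.61543749 -0.25232293  0.01      ]
```

View pics/w9z.png

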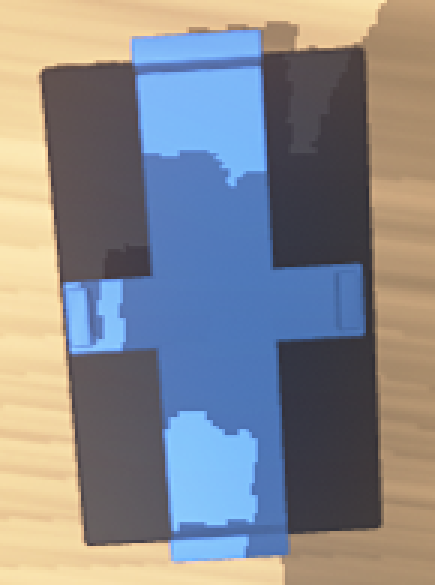

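```bash
python3 - <<'E'
from h import *
o=np.load("o9.npy",allow_pickle=True).item();C=cam("wrist",o)
f=lambda a:np.array(a)/3.+[240,55]
A=onz(f([[132,38],[261,30],[288,554],[172,562]]),.065,C)
print(A.round(4).tolist(),np.linalg.norm(A-np.roll(A,-1,0),axis=1).round(4),"ctr",A.mean(0).round(4))
a=(A[2]+A[3]-A[0]-A[1]);print("yaw",np.degrees(np.arctan2(a[1],a[0])))
# near-image stop (larger x) inner top edge ~ dark lines
B=onz(f([[135,73],[263,60],[287,527],[172,537]]),.065,C);print("innerlines",np.linalg.norm(B-np.roll(B,-1,0),axis=1).round(4),B.mean(0).round(4))
Pp=onz(f([[62,285],[362,264],[365,335],[70,354]]),.065,C);print("posts outer",np.linalg.norm(Pp-np.roll(Pp,-1,0),axis=1).round(4),Pp.mean(0).round(4),np.degrees(np.arctan2(*(Pp[1]-Pp[0])[1::-1]))-90)
F=onz([[254,78],[361,70],[367,230],[269,237]],.01,C).mean(0);print(F)
# held plate: teal
im=cv2.imread("pics/w9.png");hsv=cv2.cvtColor(im,cv2.COLOR_BGR2HSV);H,S,V=[hsv[...,i].astype(int) for i in range(3)]
m=(H>80)&(H<100)&(S>80);m[345:]=0;m[:250]=0;m[:,:240]=0;m[:,400:]=0
R=Ro.from_euler('xyz',o['eef_rot']).as_matrix()
for c in blobs(m,100)[:1]:
    r=cv2.minAreaRect(c);z=o['ee_pos'][2]+.0188+.002;p=onz(r[0],z,C)[0];print(r,p,"tool frame",R.T@(p-o['ee_pos']))
    x,y,w,h=cv2.boundingRect(c);print(x,y,w,h)
# plate edge corners (approx 252,259),(391,259)
q=onz([[252,258.5],[391,258.5]],z,C);print((R.T@(q-o['ee_pos']).T).T,np.linalg.norm(q[0]-q[1]))
# scene: other end
S9=cv2.imread("pics/s9.png");h2=cv2.cvtColor(S9,cv2.COLOR_BGR2HSV);m=(h2[...,0]>80)&(h2[...,0]<100)&(h2[...,1]>80);mm=np.zeros_like(m);mm[150:200,170:240]=1
Cs=cam("scene")
for c in blobs(m&mm,3): print("scene teal",cv2.minAreaRect(c)[0])
for s in (0,-.005,.005):
    p1=r and p; far=p1+R@np.array([-s,0,.1043]);print(s,proj(p1,Cs),proj(far,Cs))
E
```

```text
[[0.5504, -0.2821, 0.065], [0.5441, -0.2491, 0.065], [0.6808, -0.2228, 0.065], [0.6875, -0.2555, 0.065]] [0.0335 0.1392 0.0333 0.1396] ctr [ 0.6157 -0.2524  0.065 ]
yaw 10.927513190024623
innerlines [0.0336 0.1241 0.0329 0.1239] [ 0.6158 -0.2521  0.065 ]
posts outer [0.0816 0.0189 0.0813 0.0185] [ 0.6159 -0.2522  0.065 ] 11.380289500250015
[ 0.61543749 -0.25232293  0.01      ]
((321.0, 278.0), (12.0, 120.0), 90.0) [ 0.66351483 -0.2379561   0.23129265] tool frame [-2.07983952e-02 -3.71355580e-05 -1.35906726e-02]
261 272 121 13
[[-0.02080127 -0.02934363 -0.02228811]
 [-0.02079341  0.02970509 -0.02223969]] 0.05904874111298315
scene teal (191.4512481689453, 182.06100463867188)
0 [[226.96301095 157.121872  ]] [[191.21770084 182.99265057]]
-0.005 [[226.96301095 157.121872  ]] [[191.69925847 184.46958393]]
0.005 [[226.96301095 157.121872  ]] [[190.7324061  181.50425553]]
```

```bash
python3 - <<'E'
from h import *
go([.5787,-.2596,.060],101.15)
E
```

```text
pos [ 0.6771 -0.2358  0.2108] tooly 97.60 tilt [ 0.0003 -0.0001] F [ 0.3  0.9 -1.1] w 0.0584 t 12.70
shift cm (current axes) [ 15.08  -1.05 -10.08]
turn deg -3.55
shift after turn [ 15.08  -0.43 -10.12]
```

Request:
play_rows --increments '[[[255,0,0,0,-3.5],[255,0,-0.2,-1,0],[255,0,-0.2,-2,0],[255,0,0,-3,0],[255,0,0,-2.5,0],[255,0,0,-1.6,0],[255,0.5,0,0,0],[255,2,0,0,0],[255,3,0,0,0],[255,3,0,0,0],[255,2,0,0,0],[255,1.5,0,0,0]]]'

```text
time_s: 13.7
ee_pos: [0.5786, -0.2588, 0.0879]
eef_rot: [2.418, 1.569, 2.612]
force: [0.2, -1.0, -1.6]
grip_width: 0.0592
```

Request:
play_rows --increments '[[[255,1,0,0,0],[255,0.5,0,0,0],[255,0,0,0,0],[255,0,0,0,0],[255,0,0,0,0]]]'

```text
time_s: 14.12
ee_pos: [0.5796, -0.2601, 0.0765]
eef_rot: [-0.658, 1.569, -0.465]
force: [-0.1, 0.1, -1.9]
grip_width: 0.0586
```

```bash
python3 - <<'E'
from h import *
go([.5787,-.2596,.060],101.15)
for n in("wrist","scene"): cv2.imwrite(f"pics/{n}10.png",ctrl.camera(n)[:,:,::-1])
b=cv2.imread("pics/scene10.png")[120:260,180:340];cv2.imwrite("pics/s10z.png",cv2.resize(b,None,fx=4.2,fy=4.2,interpolation=cv2.INTER_CUBIC))
E
```

```text
pos [ 0.5796 -0.2601  0.0765] tooly 101.07 tilt [ 0.0016 -0.0008] F [-0.1  0.1 -1.9] w 0.0586 t 14.12
shift cm (current axes) [ 1.65  0.07 -0.08]
turn deg -0.08
shift after turn [ 1.65  0.07 -0.08]
```

View pics/wrist10.png

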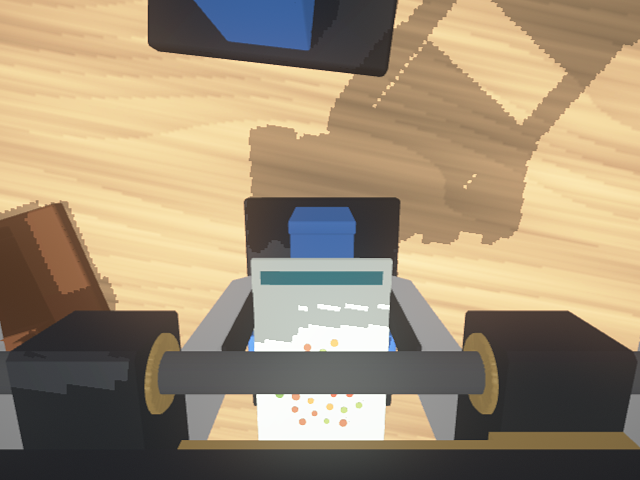

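View pics/s10z.png

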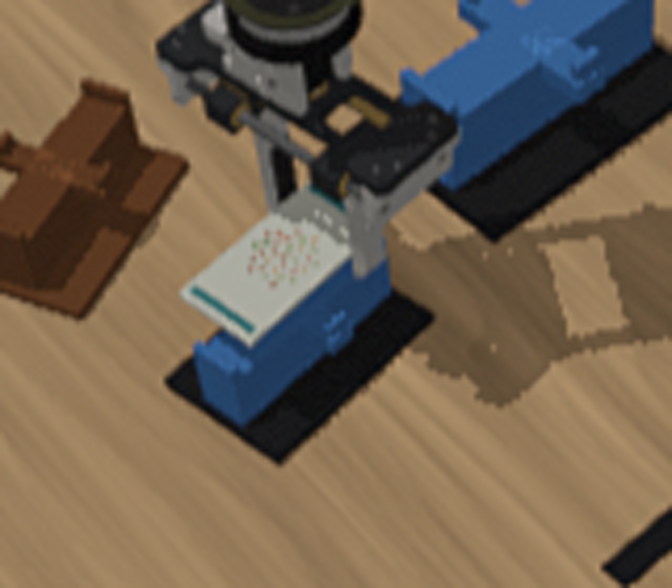

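```bash
python3 - <<'E'
from h import *
im=cv2.imread("pics/wrist10.png");cv2.imwrite("pics/w10z.png",cv2.resize(im[190:300,230:410],None,fx=4.4,fy=4.4,interpolation=cv2.INTER_NEAREST))
o=ctrl.get_obs();C=cam("wrist",o);R=Ro.from_euler('xyz',o['eef_rot']).as_matrix()
cr=np.array([.6157,-.2523]);a=np.radians(11.15);ux=np.array([np.cos(a),np.sin(a)]);uy=np.array([-ux[1],ux[0]])
for lab,x,y,z in(("outer",-.0698,.017,.065),("outer",-.0698,-.017,.065),("inner",-.063,.017,.065),("inner",-.063,-.017,.065),("bot",-.0698,.017,.01),("foot",-.075,.05,.01),("foot",-.075,-.05,.01)):
    print(lab,proj(np.r_[cr+x*ux+y*uy,z],C).round(1))
E
```

```text
outer [[356.4 221.6]]
outer [[288.3 221.8]]
inner [[356.2 235. ]]
inner [[288.6 235.1]]
bot [[348.9 207.2]]
foot [[401.1 198.9]]
foot [[243.4 199.2]]
```

View pics/w10z.png

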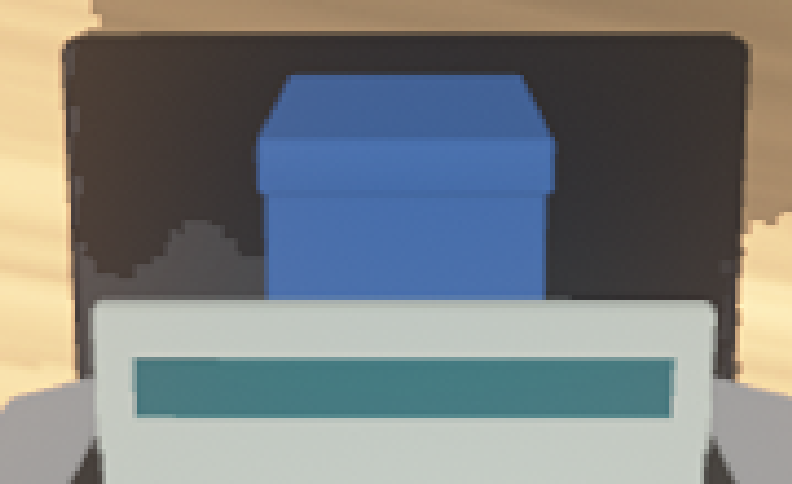

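The stop's predicted edges (rows 221.6 and 235) match what I see (221 and 234) to better than 1 mm. I apply the small remaining shift and lower.

Request:
play_rows --increments '[[[255,0.5,0.07,-0.08,0],[255,1,0,0,0],[255,1,0,0,0],[255,0.6,0,0,0],[255,0.2,0,0,0],[255,0,0,0,0],[255,0,0,0,0]]]'

```text
time_s: 14.8
ee_pos: [0.5781, -0.2595, 0.0422]
eef_rot: [2.949, 1.571, -3.141]
force: [-0.0, -0.2, -1.5]
grip_width: 0.059
```

```bash
python3 - <<'E'
from h import *
go([.5787,-.2596,.038],101.15)
E
```

```text
pos [ 0.5781 -0.2595  0.0422] tooly 101.06 tilt [-0. -0.] F [-0.  -0.2 -1.5] w 0.0590 t 14.80
shift cm (current axes) [ 0.42 -0.02  0.05]
turn deg -0.09
shift after turn [ 0.42 -0.02  0.05]
```

Request:
play_rows --increments '[[[255,0.2,0,0.05,0],[255,0.1,0,0,0],[255,0,0,0,0]]]'

```text
time_s: 15.05
ee_pos: [0.5786, -0.2593, 0.0392]
eef_rot: [-0.752, 1.571, -0.559]
force: [0.3, 0.1, -1.5]
grip_width: 0.059
```

Request:
play_rows --increments '[[[255,0.05,0,0,0],[255,0,0,0,0]]]'

```text
time_s: 15.22
ee_pos: [0.5786, -0.2593, 0.0388]
eef_rot: [-0.673, 1.571, -0.48]
force: [-0.6, -0.3, -1.7]
grip_width: 0.0591
```

Request:
play_rows --increments '[[[255,0.05,0,0,0],[255,0,0,0,0]]]'

```text
time_s: 15.38
ee_pos: [0.5786, -0.2593, 0.0383]
eef_rot: [-0.631, 1.571, -0.437]
force: [0.1, -0.5, -1.2]
grip_width: 0.0592
```

Request:
play_rows --increments '[[[255,0.05,0,0,0],[255,0,0,0,0]]]'

```text
time_s: 15.55
ee_pos: [0.5786, -0.2593, 0.0378]
eef_rot: [-0.494, 1.571, -0.301]
force: [0.2, 0.1, -0.6]
grip_width: 0.0589
```

Request:
play_rows --increments '[[[255,0.04,0,0,0],[255,0,0,0,0]]]'

```text
time_s: 15.72
ee_pos: [0.5786, -0.2594, 0.0375]
eef_rot: [-0.751, 1.571, -0.558]
force: [-1.0, 1.0, 0.7]
grip_width: 0.059
```

Request:
play_rows --increments '[[[255,0.03,0,0,0],[255,0,0,0,0]]]'

```text
time_s: 15.88
ee_pos: [0.5786, -0.2594, 0.0374]
eef_rot: [-0.814, 1.571, -0.621]
force: [-2.0, 0.8, 4.0]
grip_width: 0.059
```

```bash
python3 - <<'E'
from h import *
for n in("wrist","scene"): cv2.imwrite(f"pics/{n}11.png",ctrl.camera(n)[:,:,::-1])
a=cv2.imread("pics/wrist11.png")[190:350,200:440];a=cv2.resize(a,(420,280))
b=cv2.imread("pics/scene11.png")[150:240,210:300];b=cv2.resize(b,(370,370),interpolation=cv2.INTER_CUBIC);a=cv2.copyMakeBorder(a,0,90,0,0,0)
cv2.imwrite("pics/z11.png",np.hstack([a,b]))
E
```

```text
(no output)
```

View pics/z11.png

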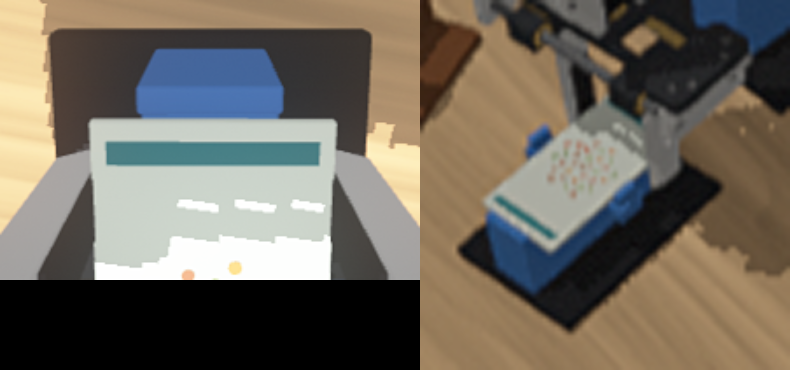

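```bash
python3 - <<'E'
from h import *
b=cv2.imread("pics/scene11.png")[170:235,215:275];b=cv2.resize(b,None,fx=9,fy=9,interpolation=cv2.INTER_CUBIC)
cv2.imwrite("pics/z12.png",b)
Cs=cam("scene");cr=np.array([.6157,-.2523]);a=np.radians(11.15);ux=np.array([np.cos(a),np.sin(a)]);uy=np.array([-ux[1],ux[0]])
for l,x,y,z in(("stop outer top",.0698,.017,.065),("stop outer top",.0698,-.017,.065),("stop inner top",.063,.017,.065),("stop inner top",.063,-.017,.065),("plate corner",.06,.03,.059),("plate corner",.06,-.03,.059),("same at .068",.06,.03,.068),("same at .068",.06,-.03,.068)):
    print(l,((proj(np.r_[cr+x*ux+y*uy,z],Cs)-[215,170])*9).round())
E
```

```text
stop outer top [[177. 354.]]
stop outer top [[ 91. 295.]]
stop inner top [[194. 339.]]
stop inner top [[108. 280.]]
plate corner [[238. 369.]]
plate corner [[ 86. 264.]]
same at .068 [[234. 349.]]
same at .068 [[ 81. 244.]]
```

View pics/z12.png

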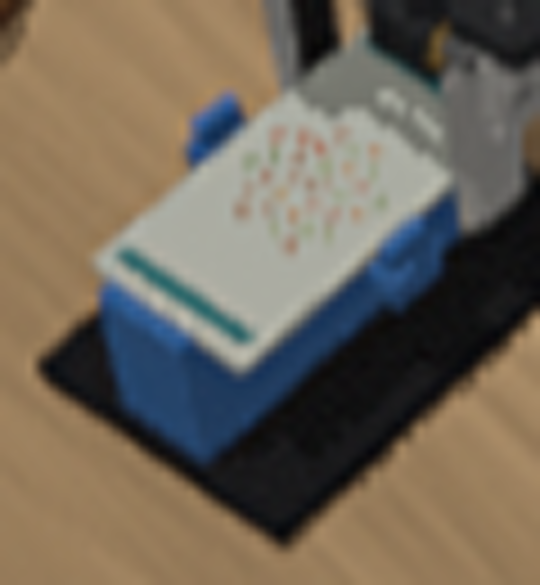

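The far plate corners at about (240,372) and (93,262) in the zoom match a plate lying level on the seat (predicted (238,369) and (86,264)). I release.

Request:
play_rows --increments '[[[130,0,0,0,0],[110,0,0,0,0],[90,0,0,0,0],[70,0,0,0,0],[40,0,0,0,0],[0,0,0,0,0],[0,0,0,0,0],[0,0,0,0,0],[0,0,0,0,0]]]' --newtons 10

```text
time_s: 16.73
ee_pos: [0.5785, -0.2593, 0.037]
eef_rot: [2.525, 1.571, 2.719]
force: [-0.3, 0.2, -0.6]
grip_width: 0.0935
```

Request:
play_rows --increments '[[[0,-0.5,0,0,0],[0,-1,0,0,0],[0,-2,0,0,0],[0,-3,0,0,0],[0,-3,0,0,0],[0,-3,0,0,0],[0,-2,0,2,0],[0,-1,0,3,0],[0,0,0,3,0],[0,0,0,2,0],[0,0,0,0,0],[0,0,0,0,0]]]'

```text
time_s: 17.73
ee_pos: [0.677, -0.2397, 0.1921]
eef_rot: [2.997, 1.571, -3.092]
force: [-0.6, -0.7, 0.2]
grip_width: 0.0941
```

```bash
python3 - <<'E'
from h import *
o=ctrl.get_obs();C=cam("wrist",o);go([.6,-.2,.2])
b=ctrl.camera("wrist")[:,:,::-1];cv2.imwrite("pics/w13.png",b);cv2.imwrite("pics/s13.png",ctrl.camera("scene")[:,:,::-1])
hsv=cv2.cvtColor(np.ascontiguousarray(b),cv2.COLOR_BGR2HSV);H,S=hsv[...,0],hsv[...,1];m=(H>80)&(H<100)&(S>80);m[345:]=0
cr=np.array([.6157,-.2523]);a=np.radians(11.15);ux=np.array([np.cos(a),np.sin(a)]);uy=np.array([-ux[1],ux[0]])
for c in blobs(m,80)[:2]:
    r=cv2.minAreaRect(c);p=onz(r[0],.059,C)[0];d=p[:2]-cr;print(np.round(r[0]),p.round(4),(1e3*d@ux).round(1),(1e3*d@uy).round(1))
E
```

```text
pos [ 0.677  -0.2397  0.1921] tooly 101.12 tilt [-0.0002 -0.    ] F [-0.6 -0.7  0.2] w 0.0941 t 17.73
shift cm (current axes) [-0.79  5.38 -6.79]
[320.  88.] [ 0.5642 -0.2624  0.059 ] -52.5 0.1
[320. 224.] [ 0.6671 -0.2427  0.059 ] 52.3 -0.5
```

View pics/w13.png

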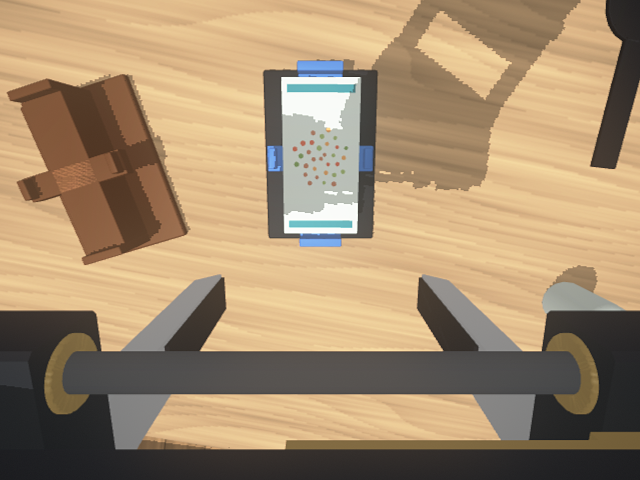

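View pics/s13.png

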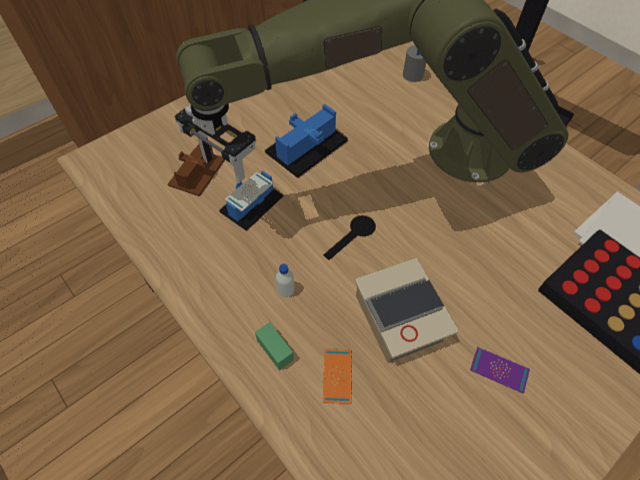

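The plate lies flat and centred between the stops and posts, dots up. Its bars are at (320,88) and (320,224), within 0.5 mm of centre. The bystanders look unmoved in the scene view, so I hand in.

```bash
python3 -c "
from station import ctrl
print(ctrl.hand_in(), ctrl.get_obs()['time_s'])"
```

```text
the job is handed in; nothing more can be done
the job is handed in; nothing more can be done
```

The plate is lying dots up in the smaller blue cradle, between its stops and side posts. The gripper is open and clear of it, and I handed the job in at about 18 s of the 72 s allowed.

- **Slide:** I dragged the plate with a closed fingertip until its end stuck out about 40.2 mm past the open edge, still flat. The highest press force I read was 13.1 N. Early in the slide it read only 6–8 N, below the suggested 9–13 N, but at the check partway the plate had moved exactly as far as the finger.
- **Carry:** I gripped the overhanging end by its long sides at 60 mm opening, tightened to 45 N, then lifted it and carried it level. I set it down with about 4 N of contact.
- **Last checks:** The wrist camera put the plate's centre within 0.5 mm of the cradle's centre along and across. The scene view showed the bottle, occluder, lens ring and carton where they had been, by eye only. No check failed.

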